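Load the culture plate carrier in order

TASK

Stack the four culture plates on the blue carrier base, one at a time from the bottom up: red at the bottom, then green, then cream, then purple, and last put the blue cap with the black knob on top. Each piece must sit level inside the ridge of the one below. Leave the timer and the white-capped bottle standing where they are.

Things in the scene. Friction and masses are not known exactly. Their poses are not given: they have to be found in the camera images.
- plate_red: closed round culture plate, dark red filling under a clear lid, 62 mm diameter, about 45 g. Origin: centre of underside, z up. Foot 46 mm across, z 0-3 mm; body 62 mm across, z 3-13 mm (grip here); on the flat lid (z 13 mm) a ridge, 56 mm inside, 61 mm outside, up to z 15.5 mm. The next piece's foot stands on the lid inside the ridge (5 mm play all round): pieces stack 13 mm apart
- plate_green: closed round culture plate, green filling under a clear lid, 62 mm diameter, about 45 g. Origin: centre of underside, z up. Foot 46 mm across, z 0-3 mm; body 62 mm across, z 3-13 mm (grip here); on the flat lid (z 13 mm) a ridge, 56 mm inside, 61 mm outside, up to z 15.5 mm. The next piece's foot stands on the lid inside the ridge (5 mm play all round): pieces stack 13 mm apart
- plate_cream: closed round culture plate, pale cream filling under a clear lid, 62 mm diameter, about 45 g. Origin: centre of underside, z up. Foot 46 mm across, z 0-3 mm; body 62 mm across, z 3-13 mm (grip here); on the flat lid (z 13 mm) a ridge, 56 mm inside, 61 mm outside, up to z 15.5 mm. The next piece's foot stands on the lid inside the ridge (5 mm play all round): pieces stack 13 mm apart
- plate_purple: closed round culture plate, purple filling under a clear lid, 62 mm diameter, about 45 g. Origin: centre of underside, z up. Foot 46 mm across, z 0-3 mm; body 62 mm across, z 3-13 mm (grip here); on the flat lid (z 13 mm) a ridge, 56 mm inside, 61 mm outside, up to z 15.5 mm. The next piece's foot stands on the lid inside the ridge (5 mm play all round): pieces stack 13 mm apart
- cap: cap of the plate carrier, loose, about 100 g: blue disc 62 mm across, z 3-11 mm, on a foot 46 mm across (z 0-3 mm) that fits inside the ridge of a plate's lid; on top a black round knob, 26 mm across, z 14-30 mm (lift by it), on a stem 16 mm across. Origin: centre of underside, z up
- base: base of the plate carrier, fixed to the bench: round blue flange 76 mm across, z 0-8 mm; on it a grey round seat 62 mm across, top at z 12 mm, edged by a steel ridge, 56 mm inside, 61 mm outside, up to z 14.5 mm; a plate's foot stands on the seat inside it. Origin: centre of underside on the bench, z up
- timer: bystander, loose: white bench timer lying face up, 62 x 68 x 19 mm, three keys; origin: centre of its underside. Leave it alone
- white_cap_bottle: bystander, loose: small bottle with white screw cap and blue label, 33 mm diameter, 62 mm high; origin: centre of its underside. Leave it alone
There are look-alikes about, which are no part of the job. Leave any brown or pink look-alike of the cap alone. What is shaped like the plate_red but yellow is not meant.

How it is judged:
On the way, in this order (a step that is already met when the one before it is completed fails the run):
1. red plate on the carrier base, seated and released (z of plate_red in the frame of base between 0.008 and 0.016 m and horizontal distance between plate_red and base below 0.0075 m and angle between plate_red's own z axis and vertical below 0.035 rad and linear speed of plate_red below 0.02 m/s and contact force between the fingers and plate_red below 0.1 N), for 0.2 s.
2. green plate on the red one, seated and released (z of plate_green in the frame of base between 0.021 and 0.029 m and horizontal distance between plate_green and plate_red below 0.0075 m and angle between plate_green's own z axis and vertical below 0.035 rad and linear speed of plate_green below 0.02 m/s and contact force between the fingers and plate_green below 0.1 N), for 0.2 s.
3. cream plate on the green one, seated and released (z of plate_cream in the frame of base between 0.034 and 0.042 m and horizontal distance between plate_cream and plate_green below 0.0075 m and angle between plate_cream's own z axis and vertical below 0.035 rad and linear speed of plate_cream below 0.02 m/s and contact force between the fingers and plate_cream below 0.1 N), for 0.2 s.
4. purple plate on the cream one, seated and released (z of plate_purple in the frame of base between 0.047 and 0.055 m and horizontal distance between plate_purple and plate_cream below 0.0075 m and angle between plate_purple's own z axis and vertical below 0.035 rad and linear speed of plate_purple below 0.02 m/s and contact force between the fingers and plate_purple below 0.1 N), for 0.2 s.
5. blue cap on the purple plate, seated and released (z of cap in the frame of base between 0.06 and 0.068 m and horizontal distance between cap and plate_purple below 0.0075 m and angle between cap's own z axis and vertical below 0.035 rad and linear speed of cap below 0.02 m/s and contact force between the fingers and cap below 0.1 N), for 0.2 s.
At the end, for the whole second after the job is handed in: On the base, from below: red at the bottom, then green, then cream, then purple, cap. Each origin is at its stacked height (12, 25, 38, 51, 64 mm above the base's origin) within 4 mm, within 7.5 mm sideways of the piece below, level within 0.035 rad (2 degrees), at rest and released (z of plate_red in the frame of base between 0.008 and 0.016 m and horizontal distance between plate_red and base below 0.0075 m and angle between each of plate_red, plate_green, plate_cream, plate_purple, cap's own z axis and vertical below 0.035 rad and linear speed of each of plate_red, plate_green, plate_cream, plate_purple, cap below 0.02 m/s and z of plate_green in the frame of base between 0.021 and 0.029 m and horizontal distance between plate_green and plate_red below 0.0075 m and z of plate_cream in the frame of base between 0.034 and 0.042 m and horizontal distance between plate_cream and plate_green below 0.0075 m and z of plate_purple in the frame of base between 0.047 and 0.055 m and horizontal distance between plate_purple and plate_cream below 0.0075 m and z of cap in the frame of base between 0.06 and 0.068 m and horizontal distance between cap and plate_purple below 0.0075 m); the robot touches nothing.
It fails at once if timer shifted by more than 30 mm (distance of timer from where it was at the start of the episode above 0.03 m).
It fails at once if white-capped bottle shifted by more than 30 mm (distance of white_cap_bottle from where it was at the start of the episode above 0.03 m).
It fails at once if white-capped bottle knocked over (angle between white_cap_bottle's own z axis and vertical above 0.5 rad).
It also fails if it takes over 120 s, if anything falls off the work surface, if the arm or the gripper's body presses on something with over 40 N, if the wrist force passes 120 N, or if a joint passes its speed limit or range.

ROBOT

A 7-joint arm with a two-finger parallel gripper is mounted at the origin on a cart in front of the work surface, level with it; the furniture and walls round the work are solid. World frame = base frame: x ahead of the robot, y to its left, z up, the work surface at z = 0. Lengths are in m, angles in rad, forces in N, time in s.
With the tool pointing down it reaches from about 0.4 to 0.85 m from the base axis. Payload 4.5 kg.
Tool frame: the origin (TCP) lies midway between the tips of the shut fingers; the grasp point (between the pads) lies 19 mm behind it; z points along the fingers, y is the direction in which the jaws open and shut (so a half turn about z gives the same grasp; the last joint's range is limited). The gripper opens to 88 mm and grips with 3 to 60 N. Pads are 18 mm wide; open, the fingers measure 123 mm over their backs; the gripper's body (75 mm by 187 mm) begins 45 mm behind the grasp point.
Start: joints at [-1.304, 0.689, -0.195, 1.565, 0.157, 0.902, -0.215], TCP at [0.144, 0.608, 0.239] pointing down, gripper open.
Joint ranges: [-3.01, 3.01], [-0.46, 2.08], [-1.47, 1.51], [0.13, 2.56], [-1, 4.14], [0.04, 2.09], [-2.66, 2.66]. Speed limits (rad/s): [2.57, 2.57, 3.14, 3.14, 3.14, 3.14, 3.14].

INTERFACE

Orientations are given as a unit quaternion [x, y, z, w].
In Python, from plant import r gives the robot as it stands. The module is installed in compiled form; this text tells all that it offers.
- The arm moves only by the tool carry_out, never from a script. Its argument "commands" is a list of rows, each a list of 6 numbers: the shift along the tool's x, y, z in m, then the turn, a rotation vector about the tool's x, y, z in degrees. In form: [[dx, dy, dz, wx, wy, wz], ...]. A call has 1 to 12 rows; each row is the pose to reach, as a shift and turn from the pose commanded when the call began, along the tool's axes at that moment; what a row does not reach only later rows make up. A row lasts 1/10 s, in which the tool goes at most 50 mm and 8.59 degrees, less where a joint would pass 70% of its speed; a pose out of reach is approached as far as the arm can. A call with a gripper value outside its range is refused whole. "fingers" is the closure in counts, from 0 (fully open) to 255 (shut), set as the call begins (left out, the last holds). The fingers move at their own pace and stop on an object; "grip_force" is the grip in N (left out, the last holds). Time passes only in rows, so rows that repeat a pose let the fingers close. It gives the time, the measured TCP pose, the force and the opening at its end, in the units of the state.
- r.get_state(): the state, without advancing time (a new reading comes with each control period).
- r.snapshot(name): name is "side" or "top" or "wrist"; returns a dict with "img" (400x640x3 uint8, blue, green, red), "intrinsics" (3x3 intrinsics, pixels), "extrinsics" (4x4, takes a point from camera to world coordinates); the wrist camera has in their place "tool_from_camera" (4x4, takes a point from camera to tool coordinates, whose origin is the TCP and whose axes are the flange's). Camera axes: x right, y down, z forward; pixel columns grow to the right and rows downward; lengths in m; the calibration is good to about 2 mm. A picture is of the moment at which its call begins: read the wrist's pose just before it. There is no depth.
- r.finish_job(): hands the job in, once; it reports no verdict.
Trained networks look in a picture, given as the dict that the camera call returned (one of the last four; its "shot" number tells which), for a name from the list of things; names that differ only in an ending like _2 or _b are one class to them, and where a whole thing is asked for, a point or a joint stands for the part that bears it (a point fixed in the world has none). Each returns a list of dicts, best first, with "p" (0 to 1); they miss things now and then, are a little off and sometimes report something else, mostly with a low value. They report only what shows in the picture. A call takes as long as a camera call. They do not tell look-alikes from the thing itself.
- r.spot_in(picture, label): "xyz" ([x, y, z] in m, in world coordinates, good to about 4 mm: the middle of the surface that is visible of it).
- r.spot_point(picture, label): "xyz" ([x, y, z] in m, in world coordinates, good to about 4 mm: a listed point, or the origin of a listed thing).
The state is a dict: "clock": time; "q": joint angles; "qd": joint speeds; "joint_torque": joint torques, N m; "tool_pos": TCP position; "eef_rot": TCP orientation; "contact_force": force on the tool from outside, world axes, zero at the start; "moment": the same for the moment, N m; "opening": opening from 0.0 (shut) to 1.0 (fully open).
Only numpy, scipy, OpenCV 4.12 (cv2) and the standard library are available. Lean on these libraries where they do the work, as an engineer would, in place of code of your own. Each camera call takes 0.05 s, during which the arm holds its last target.

## Working session

There is one attempt and no reset: what is moved stays moved. The work goes in short steps, Python scripts to look and compute and a tool call to move; the robot and the scene stay as the last step left them, time stands still between calls to the robot, and variables do not carry over. Pictures are saved under pics/ and viewed, and the job is handed in when it is done.

Besides the shell and the picture viewer there is one more tool, called by a JSON object that holds its "method" and its "body". carry_out: Moves the arm, as the interface text tells. Its arguments: {"type":"object","properties":{"commands":{"type":"array","items":{"type":"array","items":{"type":"number"}}},"fingers":{"type":"number"},"grip_force":{"type":"number"}},"required":["commands"]}

```bash
mkdir -p pics
cat > h.py <<'E'
from plant import r
import numpy as np, cv2, json
from scipy.spatial.transform import Rotation as R
np.set_printoptions(precision=4,suppress=True)
def snap(n,f=None):
    s=r.snapshot(n)
    if f: cv2.imwrite('pics/'+f,s['img'])
    return s
E
python3 - <<'E'
from h import *
st=r.get_state();print(st)
L=['plate_red','plate_green','plate_cream','plate_purple','cap','base','timer','white_cap_bottle']
for n in ['top','side']:
    s=snap(n,n+'0.png'); print(n,s['extrinsics'],s['intrinsics'])
    for l in L:
        print(n,l,[(np.round(d['xyz'],3).tolist(),round(d['p'],2)) for d in r.spot_point(s,l)][:5])
E
```

```text
{'clock': 0.0, 'q': array([-1.3042,  0.69  , -0.1945,  1.5663,  0.1573,  0.9025, -0.2151]), 'qd': array([-0.0003,  0.0014, -0.    ,  0.0005, -0.0026, -0.0024, -0.0008]), 'joint_torque': array([ -0.0004, -52.7557,  -1.2668, -15.3432,  -0.0526,   0.0065,
         0.0002]), 'tool_pos': array([0.1441, 0.6075, 0.2379]), 'eef_rot': array([ 0.1161,  0.9932, -0.0009, -0.    ]), 'contact_force': array([ 0.0072, -0.1556, -0.5427]), 'moment': array([-0.0255,  0.0218, -0.0256]), 'opening': 0.9997164610768888}
top [[ 0.015  -0.9961  0.0868  0.4776]
 [-0.9999 -0.0147  0.0044 -0.0719]
 [-0.0031 -0.0869 -0.9962  1.212 ]
 [ 0.      0.      0.      1.    ]] [[364.759    0.     320.0317]
 [  0.     364.759  199.5511]
 [  0.       0.       1.    ]]
top plate_red [([0.582, -0.477, -0.003], 0.84), ([0.589, -0.203, -0.003], 0.53)]
top plate_green [([0.579, -0.358, -0.0], 0.56), ([0.583, 0.076, -0.003], 0.54)]
top plate_cream [([0.592, -0.073, 0.002], 0.66)]
top plate_purple [([0.434, -0.067, 0.001], 0.57)]
top cap [([0.581, 0.074, -0.004], 0.65), ([0.751, 0.352, 0.003], 0.59), ([0.412, 0.244, -0.002], 0.52
[... 241 characters left out ...]
2]
 [-0.0011 -0.9187 -0.3949  0.6117]
 [ 0.      0.      0.      1.    ]] [[425.6818   0.     324.4617]
 [  0.     425.6818 201.5526]
 [  0.       0.       1.    ]]
side plate_red [([0.588, -0.202, -0.001], 0.78)]
side plate_green [([0.581, -0.361, -0.001], 0.55)]
side plate_cream [([0.585, -0.079, -0.0], 0.53), ([0.431, -0.067, 0.001], 0.46)]
side plate_purple [([0.429, -0.068, 0.003], 0.71), ([0.431, -0.216, -0.002], 0.57)]
side cap [([0.412, 0.248, 0.001], 0.52), ([0.586, 0.072, 0.001], 0.51), ([0.586, -0.2, -0.001], 0.48), ([0.749, 0.354, 0.001], 0.42)]
side base [([0.447, 0.057, -0.0], 0.54)]
side timer [([0.431, -0.216, 0.0], 0.92)]
side white_cap_bottle [([0.434, -0.349, -0.0], 0.64)]
```

View pics/top0.png

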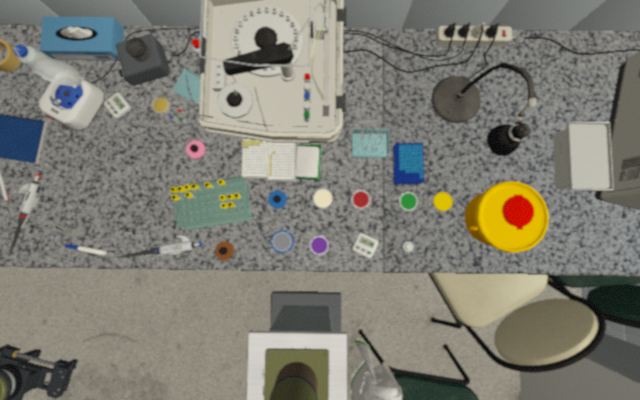

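View pics/side0.png

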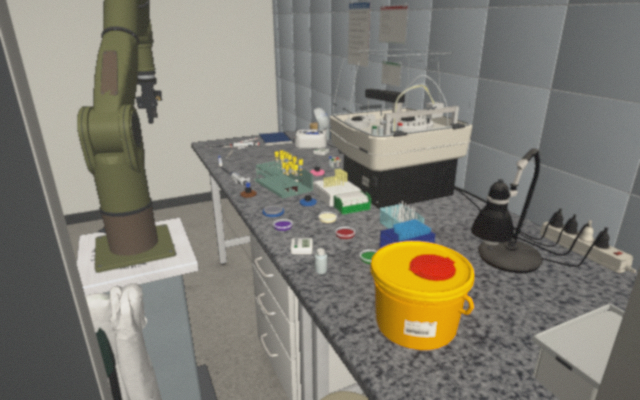

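Candidates in the top view, by pixel:
- **Red plate:** (361,200). Its yellow look-alike is at (443,201).
- **Green plate:** (408,201).
- **Cream plate:** (323,198).
- **Purple plate:** (319,245).
- **Blue cap:** (277,199). The pink (195,149) and brown (224,250) ones are look-alikes.
- **Base:** (282,241).
- **Bystanders:** timer (366,244) and bottle (408,246).

I'll check these in a close crop.

Run:
```python
from h import *
i=cv2.imread('pics/top0.png')[130:270,170:470]
cv2.imwrite('pics/crop0.png',cv2.resize(i,None,fx=2.6,fy=2.6,interpolation=cv2.INTER_CUBIC))
s=snap('wrist'); print(s['tool_from_camera'],s['intrinsics'])
print(R.from_quat(r.get_state()['eef_rot']).as_matrix())
```

```text
[[ 0.0008 -0.9633 -0.2683  0.069 ]
 [ 1.      0.0009 -0.0002  0.0008]
 [ 0.0004 -0.2683  0.9633 -0.1459]
 [ 0.      0.      0.      1.    ]] [[336.2926   0.     324.1159]
 [  0.     336.2926 204.7487]
 [  0.       0.       1.    ]]
[[-0.973   0.2307  0.    ]
 [ 0.2307  0.973   0.0001]
 [ 0.      0.0001 -1.    ]]
```

View pics/crop0.png

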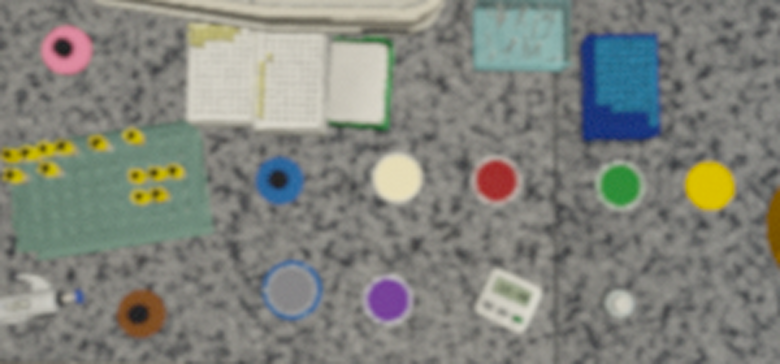

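{"method": "carry_out", "body": {"commands": [[-0.429, -0.266, 0, 0, 0, -13.3], [-0.429, -0.266, 0, 0, 0, -13.3], [-0.429, -0.266, 0, 0, 0, -13.3], [-0.429, -0.266, 0, 0, 0, -13.3], [-0.429, -0.266, 0, 0, 0, -13.3], [-0.429, -0.266, 0, 0, 0, -13.3], [-0.429, -0.266, 0, 0, 0, -13.3], [-0.429, -0.266, 0, 0, 0, -13.3], [-0.429, -0.266, 0, 0, 0, -13.3], [-0.429, -0.266, 0, 0, 0, -13.3], [-0.429, -0.266, 0, 0, 0, -13.3]], "fingers": 0, "grip_force": 15}}

```text
clock: 2.05
tool_pos: [0.5058, 0.2426, 0.2384]
eef_rot: [0.007, 1.0, -0.002, 0.002]
contact_force: [0.1, -0.3, -0.3]
opening: 1.001
```

{"method": "carry_out", "body": {"commands": [[0.06, -0.187, 0.08, 0, 0, 0], [0.06, -0.187, 0.08, 0, 0, 0], [0.06, -0.187, 0.08, 0, 0, 0], [0.06, -0.187, 0.08, 0, 0, 0], [0.06, -0.187, 0.08, 0, 0, 0], [0.06, -0.187, 0.08, 0, 0, 0], [0.06, -0.187, 0.08, 0, 0, 0]]}}

```text
clock: 2.75
tool_pos: [0.4415, 0.0653, 0.1592]
eef_rot: [-0.0, 1.0, 0.001, 0.001]
contact_force: [0.6, -0.4, 0.0]
opening: 1.0
```

```bash
cat >> h.py <<'E'
def pix2world(s,st,uv,z):
    K=s['intrinsics']; T=s['tool_from_camera']; Rt=R.from_quat(st['eef_rot']).as_matrix()
    d=np.linalg.inv(K)@np.array([uv[0],uv[1],1.]); d=Rt@(T[:3,:3]@d); o=st['tool_pos']+Rt@T[:3,3]
    return o+d*(z-o[2])/d[2]
def w2pix(s,st,p):
    K=s['intrinsics']; T=s['tool_from_camera']; Rt=R.from_quat(st['eef_rot']).as_matrix()
    c=T[:3,:3].T@(Rt.T@(np.asarray(p)-st['tool_pos'])-T[:3,3]); u=K@c; return u[:2]/u[2]
def look(f,labels=()):
    st=r.get_state(); s=snap('wrist',f)
    print('clock',st['clock'],'tcp',st['tool_pos'],'q',st['eef_rot'],'F',st['contact_force'],'op',round(st['opening'],3))
    for l in labels: print(l,[(np.round(d['xyz'],4).tolist(),round(d['p'],2)) for d in r.spot_point(s,l)][:4])
    return st,s
def circ(s,st,c,rad,z,f=None,lo=.7,hi=1.3):
    """fit an ellipse-free circle: rectify plane z around c, radius rad, find best circle centre by gradient"""
    n=400; sc=0.0004 # 0.4mm/px
    g=np.arange(n)*sc-n*sc/2
    X,Y=np.meshgrid(c[0]+g,c[1]+g,indexing='ij')
    P=np.stack([X,Y,np.full_like(X,z)],-1).reshape(-1,3)
    K=s['intrinsics']; T=s['tool_from_camera']; Rt=R.from_quat(st['eef_rot']).as_matrix()
    C=((P-st['tool_pos'])@Rt-T[:3,3])@T[:3,:3]; U=C@K.T; U=U[:,:2]/U[:,2:]
    M=U.reshape(n,n,2).astype(np.float32)
    im=cv2.remap(s['img'],M[...,0],M[...,1],cv2.INTER_LINEAR)
    gx=cv2.GaussianBlur(im.astype(np.float32),(0,0),3)
    ga=np.stack([cv2.Sobel(gx,cv2.CV_32F,1,0),cv2.Sobel(gx,cv2.CV_32F,0,1)],-1) # n,n,3,2 d/dcol,d/drow
    best=[]
    th=np.linspace(0,2*np.pi,180,endpoint=False)
    ca,sa=np.cos(th),np.sin(th)
    for rr in np.arange(rad*.94,rad*1.06,sc):
      for dx in range(-30,31,1):
        for dy in range(-30,31,1):
          i=(n/2+dx+rr/sc*ca).astype(int); j=(n/2+dy+rr/sc*sa).astype(int)
          v=ga[i,j]; s_=v[...,1]*ca[:,None]+v[...,0]*sa[:,None]
          best.append((np.abs(np.median(s_,0)).sum()+0.5*np.abs(s_.mean(0)).sum(),dx,dy,rr))
    best.sort(reverse=True); b=best[0]
    out=(c[0]+b[1]*sc,c[1]+b[2]*sc)
    if f:
        cv2.circle(im,(int(n/2+b[2]),int(n/2+b[1])),int(b[3]/sc),(0,0,255),1); cv2.imwrite('pics/'+f,im)
    print('circle c',np.round(out,4),'r',round(b[3],4),'score',round(float(b[0]),1)); return out
E
python3 - <<'E'
from h import *
st,s=look('w_base.png',['base','plate_purple','cap','plate_cream'])
circ(s,st,(.447,.055),.031,.012,'c_base.png')
circ(s,st,(.447,.055),.038,.008,'c_base2.png')
E
```

```text
clock 2.75 tcp [0.4415 0.0653 0.1592] q [-0.0003  1.      0.001   0.0012] F [ 0.5647 -0.4183  0.003 ] op 1.0
base [([0.4444, 0.0562, 0.0031], 0.75)]
plate_purple [([0.4335, -0.0665, -0.0001], 0.97)]
cap [([0.4116, 0.2433, -0.0023], 0.82)]
plate_cream []
circle c [0.4454 0.0566] r 0.0307 score 277.5
circle c [0.4442 0.057 ] r 0.0373 score 174.2
```

View pics/w_base.png

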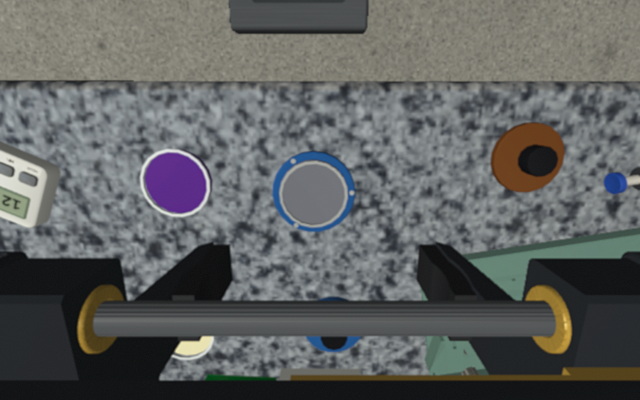

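View pics/c_base2.png

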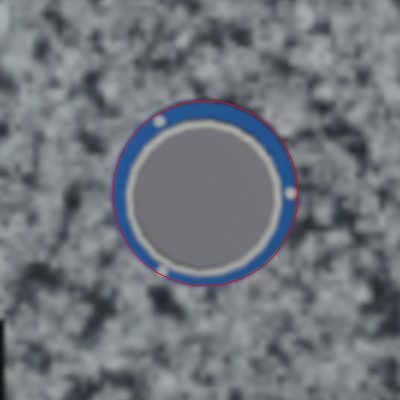

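{"method": "carry_out", "body": {"commands": [[-0.146, -0.267, 0, 0, 0, 0], [-0.146, -0.267, 0, 0, 0, 0], [-0.146, -0.267, 0, 0, 0, 0], [-0.146, -0.267, 0, 0, 0, 0], [-0.146, -0.267, 0, 0, 0, 0], [-0.146, -0.267, 0, 0, 0, 0], [-0.146, -0.267, 0, 0, 0, 0], [-0.146, -0.267, 0, 0, 0, 0], [-0.146, -0.267, 0, 0, 0, 0]]}}

```text
clock: 3.9
tool_pos: [0.5857, -0.2015, 0.1586]
eef_rot: [-0.001, 1.0, 0.001, -0.0]
contact_force: [-0.1, 0.3, -0.2]
opening: 0.996
```

Run:
```python
from h import *
st,s=look('w_red.png',['plate_red','plate_green','plate_cream','timer'])
circ(s,st,(.588,-.202),.031,.013,'c_red.png')
```

```text
clock 3.9 tcp [ 0.5857 -0.2015  0.1586] q [-0.0008  1.      0.0008 -0.0003] F [-0.0879  0.3456 -0.1515] op 0.996
plate_red [([0.5835, -0.2038, 0.0028], 0.87), ([0.5789, -0.4733, 0.0005], 0.84)]
plate_green [([0.5841, -0.3595, 0.0014], 0.9), ([0.4389, -0.3532, 0.0011], 0.67)]
plate_cream [([0.5853, -0.0771, -0.0003], 0.81)]
timer [([0.4329, -0.2144, -0.0001], 0.9)]
circle c [ 0.5868 -0.2   ] r 0.0311 score 412.6
```

View pics/w_red.png

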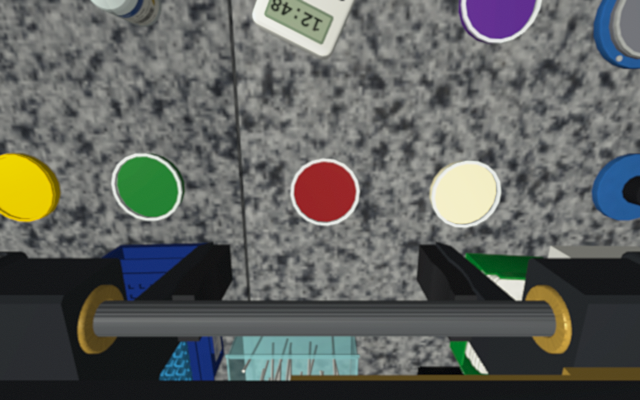

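View pics/c_red.png

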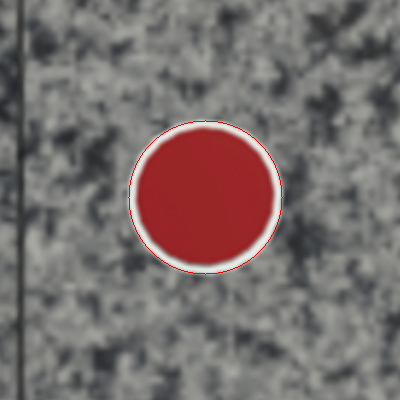

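{"method": "carry_out", "body": {"commands": [[-0.001, 0.0015, 0.05, 0, 0, 0], [-0.001, 0.0015, 0.1, 0, 0, 0], [-0.001, 0.0015, 0.13, 0, 0, 0], [-0.001, 0.0015, 0.145, 0, 0, 0], [-0.001, 0.0015, 0.152, 0, 0, 0], [-0.001, 0.0015, 0.154, 0, 0, 0], [-0.001, 0.0015, 0.154, 0, 0, 0], [-0.001, 0.0015, 0.154, 0, 0, 0]]}}

```text
clock: 4.95
tool_pos: [0.5881, -0.2025, 0.0062]
eef_rot: [0.0, 1.0, -0.0, 0.001]
contact_force: [-0.1, -0.6, -0.4]
opening: 1.0
```

{"method": "carry_out", "body": {"commands": [[0, 0, 0, 0, 0, 0], [0, 0, 0, 0, 0, 0], [0, 0, 0, 0, 0, 0], [0, 0, 0, 0, 0, 0], [0, 0, 0, 0, 0, 0], [0, 0, 0, 0, 0, 0], [0, 0, 0, 0, 0, 0], [0, 0, 0, 0, 0, 0]], "fingers": 255, "grip_force": 15}}

```text
clock: 5.75
tool_pos: [0.5871, -0.2022, 0.0049]
eef_rot: [0.0, 1.0, -0.0, 0.0]
contact_force: [-1.0, 0.0, 4.3]
opening: 0.696
```

Run:
```python
from h import *
st,s=look('g1.png')
```

```text
clock 5.75 tcp [ 0.5871 -0.2022  0.0049] q [ 0.0003  1.     -0.      0.0002] F [-0.9629  0.0428  4.2945] op 0.696
```

View pics/g1.png

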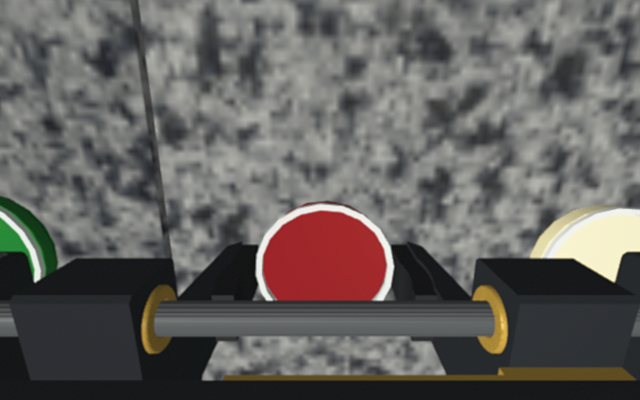

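{"method": "carry_out", "body": {"commands": [[0, 0, -0.02, 0, 0, 0], [0, 0, -0.06, 0, 0, 0], [0, 0, -0.1, 0, 0, 0], [0.142, 0.258, -0.1, 0, 0, 0], [0.142, 0.258, -0.1, 0, 0, 0], [0.142, 0.258, -0.1, 0, 0, 0], [0.142, 0.258, -0.1, 0, 0, 0], [0.142, 0.258, -0.1, 0, 0, 0], [0.142, 0.258, -0.1, 0, 0, 0], [0.142, 0.258, -0.1, 0, 0, 0], [0.142, 0.258, -0.1, 0, 0, 0], [0.142, 0.258, -0.1, 0, 0, 0]]}}

```text
clock: 7.0
tool_pos: [0.4458, 0.0547, 0.1045]
eef_rot: [0.001, 1.0, -0.0, 0.0]
contact_force: [0.4, -0.4, 0.1]
opening: 0.695
```

Run:
```python
from h import *
for i in range(4):
    st,s=look('h%d.png'%i)
# lid top at TCP-frame: plate underside ~4mm below tcp => lid rim at z=tcp+0.0105
    circ(s,st,st['tool_pos'][:2],.031,st['tool_pos'][2]-.0045+.0155,'c_h%d.png'%i) if i==0 else 0
```

```text
clock 7.0 tcp [0.4458 0.0547 0.1045] q [ 0.0013  1.     -0.0004  0.0002] F [ 0.3586 -0.3715  0.108 ] op 0.695
circle c [0.4446 0.0555] r 0.0303 score 438.8
clock 7.05 tcp [0.4459 0.0542 0.1046] q [ 0.0019  1.     -0.0004  0.0002] F [ 0.501  -1.1273 -0.7216] op 0.698
clock 7.1 tcp [0.4459 0.0542 0.1046] q [ 0.0021  1.     -0.0003  0.0003] F [ 0.3212  0.1608 -0.1814] op 0.699
clock 7.15 tcp [0.4458 0.0542 0.1046] q [ 0.002   1.     -0.0002  0.0002] F [-0.0171  0.2733 -0.8002] op 0.697
```

View pics/h0.png

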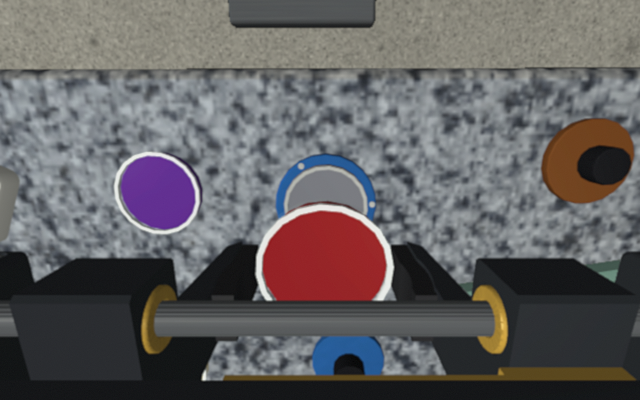

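View pics/c_h0.png

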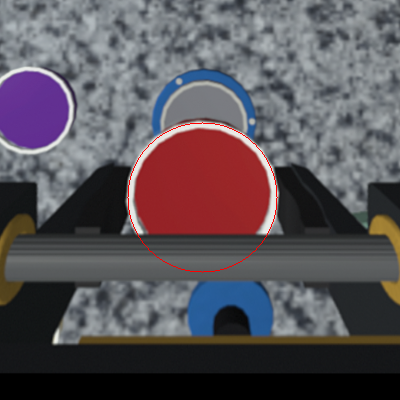

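{"method": "carry_out", "body": {"commands": [[0, 0.0015, 0.03, 0, 0, 0], [0, 0.0015, 0.055, 0, 0, 0], [0, 0.0015, 0.07, 0, 0, 0], [0, 0.0015, 0.078, 0, 0, 0], [0, 0.0015, 0.082, 0, 0, 0], [0, 0.0015, 0.085, 0, 0, 0], [0, 0.0015, 0.087, 0, 0, 0], [0, 0.0015, 0.087, 0, 0, 0]]}}

```text
clock: 8.0
tool_pos: [0.4456, 0.0566, 0.0174]
eef_rot: [0.001, 1.0, 0.0, 0.0]
contact_force: [0.1, 0.7, -0.1]
opening: 0.701
```

Run:
```python
from h import *
st,s=look('p1.png')
```

```text
clock 8.0 tcp [0.4456 0.0566 0.0174] q [0.0013 1.     0.0001 0.0002] F [ 0.1062  0.6749 -0.0512] op 0.701
```

View pics/p1.png

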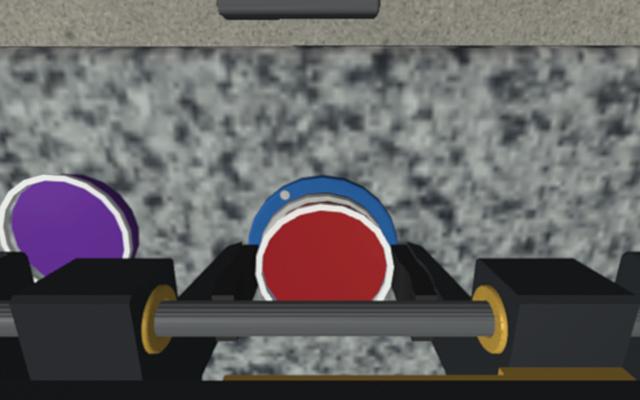

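{"method": "carry_out", "body": {"commands": [[0, 0, 0.001, 0, 0, 0], [0, 0, 0.001, 0, 0, 0]]}}

```text
clock: 8.25
tool_pos: [0.4454, 0.0567, 0.0169]
eef_rot: [0.001, 1.0, -0.0, 0.0]
contact_force: [-0.6, 0.2, 0.9]
opening: 0.695
```

{"method": "carry_out", "body": {"commands": [[0, 0, 0, 0, 0, 0], [0, 0, 0, 0, 0, 0], [0, 0, 0, 0, 0, 0], [0, 0, 0, 0, 0, 0], [0, 0, 0, 0, 0, 0], [0, 0, -0.02, 0, 0, 0], [0, 0, -0.06, 0, 0, 0], [0, 0, -0.1, 0, 0, 0], [0, 0, -0.14, 0, 0, 0], [0, 0, -0.14, 0, 0, 0], [0, 0, -0.14, 0, 0, 0]], "fingers": 0}}

```text
clock: 9.35
tool_pos: [0.4464, 0.0576, 0.159]
eef_rot: [0.001, 1.0, 0.001, 0.002]
contact_force: [-0.1, 0.1, -1.0]
opening: 1.003
```

Run:
```python
from h import *
st,s=look('a1.png',['plate_red','base'])
circ(s,st,(.445,.057),.031,.025,'c_a1.png')
circ(s,st,(.445,.057),.038,.008,'c_a1b.png')
```

```text
clock 9.35 tcp [0.4464 0.0576 0.159 ] q [0.0009 1.     0.0008 0.0024] F [-0.1289  0.1379 -0.979 ] op 1.003
plate_red [([0.4432, 0.0551, 0.013], 0.87)]
base []
circle c [0.4446 0.0574] r 0.0311 score 450.1
circle c [0.4514 0.0558] r 0.0357 score 161.5
```

View pics/c_a1.png

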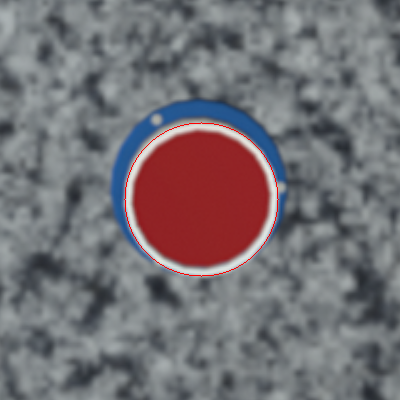

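{"method": "carry_out", "body": {"commands": [[-0.137, -0.417, 0, 0, 0, 0], [-0.137, -0.417, 0, 0, 0, 0], [-0.137, -0.417, 0, 0, 0, 0], [-0.137, -0.417, 0, 0, 0, 0], [-0.137, -0.417, 0, 0, 0, 0], [-0.137, -0.417, 0, 0, 0, 0], [-0.137, -0.417, 0, 0, 0, 0], [-0.137, -0.417, 0, 0, 0, 0], [-0.137, -0.417, 0, 0, 0, 0], [-0.137, -0.417, 0, 0, 0, 0], [-0.137, -0.417, 0, 0, 0, 0], [-0.137, -0.417, 0, 0, 0, 0]]}}

```text
clock: 10.7
tool_pos: [0.5815, -0.3572, 0.1552]
eef_rot: [-0.001, 1.0, 0.001, -0.001]
contact_force: [-0.6, 0.2, 0.2]
opening: 0.999
```

Run:
```python
from h import *
st,s=look('w_green.png',['plate_green'])
circ(s,st,(.583,-.36),.031,.013,'c_green.png')
```

```text
clock 10.7 tcp [ 0.5815 -0.3572  0.1552] q [-0.0012  1.      0.001  -0.0012] F [-0.5844  0.2387  0.1843] op 0.999
plate_green [([0.5815, -0.3592, -0.0013], 0.83)]
circle c [ 0.5826 -0.3568] r 0.0311 score 470.7
```

View pics/w_green.png

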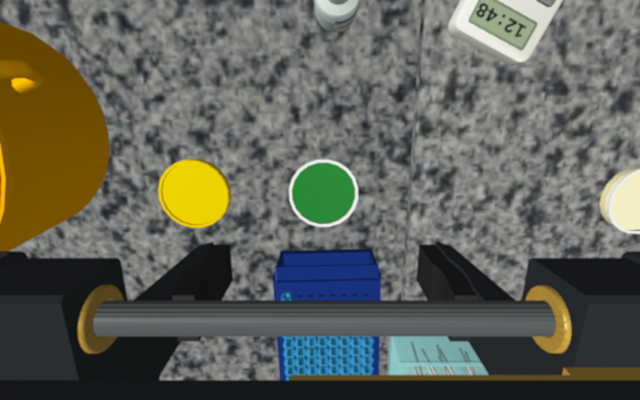

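View pics/c_green.png

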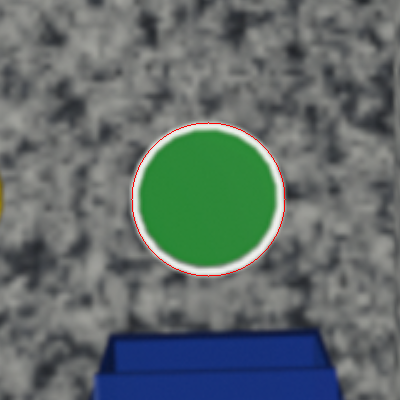

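{"method": "carry_out", "body": {"commands": [[-0.001, 0, 0.05, 0, 0, 0], [-0.001, 0, 0.1, 0, 0, 0], [-0.001, 0, 0.128, 0, 0, 0], [-0.001, 0, 0.142, 0, 0, 0], [-0.001, 0, 0.149, 0, 0, 0], [-0.001, 0, 0.151, 0, 0, 0], [-0.001, 0, 0.151, 0, 0, 0], [-0.001, 0, 0.151, 0, 0, 0]]}}

```text
clock: 11.6
tool_pos: [0.5839, -0.3601, 0.0074]
eef_rot: [0.0, 1.0, -0.0, 0.001]
contact_force: [0.4, 0.0, -0.4]
opening: 1.0
```

{"method": "carry_out", "body": {"commands": [[0, 0, 0, 0, 0, 0], [0, 0, 0, 0, 0, 0], [0, 0, 0, 0, 0, 0], [0, 0, 0, 0, 0, 0], [0, 0, 0, 0, 0, 0], [0, 0, 0, 0, 0, 0], [0, 0, 0, 0, 0, 0], [0, 0, 0, 0, 0, 0]], "fingers": 255, "grip_force": 15}}

```text
clock: 12.4
tool_pos: [0.5829, -0.3597, 0.0059]
eef_rot: [0.0, 1.0, -0.0, 0.0]
contact_force: [0.1, -0.1, 2.6]
opening: 0.697
```

{"method": "carry_out", "body": {"commands": [[0, 0, -0.03, 0, 0, 0], [0, 0, -0.08, 0, 0, 0], [0.138, 0.417, -0.1, 0, 0, 0], [0.138, 0.417, -0.1, 0, 0, 0], [0.138, 0.417, -0.1, 0, 0, 0], [0.138, 0.417, -0.1, 0, 0, 0], [0.138, 0.417, -0.1, 0, 0, 0], [0.138, 0.417, -0.1, 0, 0, 0], [0.138, 0.417, -0.1, 0, 0, 0], [0.138, 0.417, -0.1, 0, 0, 0], [0.138, 0.417, -0.1, 0, 0, 0], [0.138, 0.417, -0.1, 0, 0, 0]]}}

```text
clock: 13.6
tool_pos: [0.444, 0.0649, 0.1064]
eef_rot: [-0.006, 1.0, 0.003, 0.0]
contact_force: [0.2, -1.1, -0.8]
opening: 0.697
```

{"method": "carry_out", "body": {"commands": [[0, 0, 0, 0, 0, 0], [0, 0, 0, 0, 0, 0], [0, 0, 0, 0, 0, 0]]}}

```text
clock: 13.9
tool_pos: [0.4455, 0.0557, 0.1055]
eef_rot: [0.002, 1.0, -0.0, -0.0]
contact_force: [0.5, -0.3, -0.0]
opening: 0.695
```

Run:
```python
from h import *
st,s=look('h_g.png')
circ(s,st,st['tool_pos'][:2],.031,st['tool_pos'][2]-.0055+.0155,'c_hg.png')
```

```text
clock 13.9 tcp [0.4455 0.0557 0.1055] q [ 0.002   1.     -0.0004 -0.0001] F [ 0.4892 -0.2962 -0.019 ] op 0.695
circle c [0.4443 0.0565] r 0.0303 score 440.2
```

View pics/h_g.png

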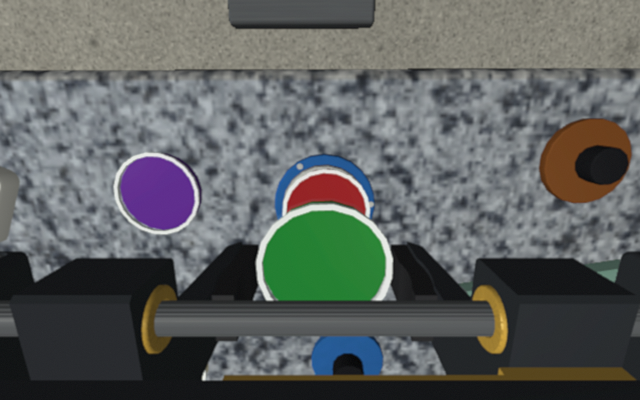

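{"method": "carry_out", "body": {"commands": [[0, 0.001, 0.03, 0, 0, 0], [0, 0.001, 0.05, 0, 0, 0], [0, 0.001, 0.06, 0, 0, 0], [0, 0.001, 0.066, 0, 0, 0], [0, 0.001, 0.07, 0, 0, 0], [0, 0.001, 0.0725, 0, 0, 0], [0, 0.001, 0.074, 0, 0, 0], [0, 0.001, 0.075, 0, 0, 0], [0, 0.001, 0.075, 0, 0, 0], [0, 0.001, 0.075, 0, 0, 0]]}}

```text
clock: 14.95
tool_pos: [0.4452, 0.0584, 0.0309]
eef_rot: [0.0, 1.0, 0.0, 0.0]
contact_force: [-0.3, 0.7, -0.3]
opening: 0.7
```

Run:
```python
from h import *
st,s=look('p2.png')
```

```text
clock 14.95 tcp [0.4452 0.0584 0.0309] q [0.0004 1.     0.0001 0.0002] F [-0.3226  0.684  -0.2859] op 0.7
```

View pics/p2.png

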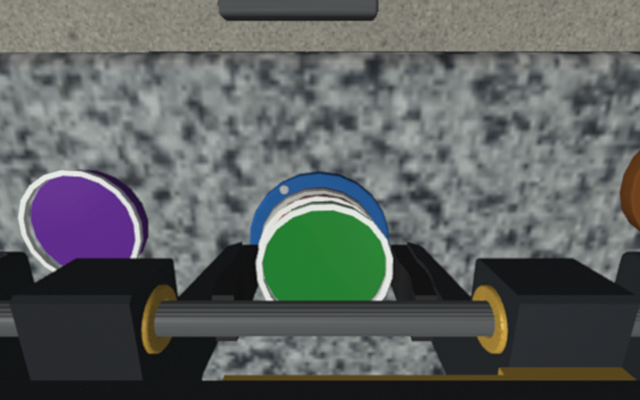

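{"method": "carry_out", "body": {"commands": [[0, -0.001, 0, 0, 0, 0], [0, -0.001, 0.001, 0, 0, 0], [0, -0.001, 0.0015, 0, 0, 0]]}}

```text
clock: 15.3
tool_pos: [0.4452, 0.0574, 0.0305]
eef_rot: [0.0, 1.0, 0.0, 0.001]
contact_force: [-2.3, -0.4, 22.3]
opening: 0.697
```

{"method": "carry_out", "body": {"commands": [[0, 0, 0, 0, 0, 0], [0, 0, 0, 0, 0, 0], [0, 0, 0, 0, 0, 0], [0, 0, 0, 0, 0, 0], [0, 0, 0, 0, 0, 0], [0, 0, -0.02, 0, 0, 0], [0, 0, -0.06, 0, 0, 0], [0, 0, -0.1, 0, 0, 0], [0, 0, -0.13, 0, 0, 0], [0, 0, -0.13, 0, 0, 0], [0, 0, -0.13, 0, 0, 0], [0, 0, -0.13, 0, 0, 0]], "fingers": 0}}

```text
clock: 16.5
tool_pos: [0.4445, 0.057, 0.1583]
eef_rot: [0.0, 1.0, -0.0, -0.001]
contact_force: [0.4, 0.5, -1.0]
opening: 0.997
```

Run:
```python
from h import *
st,s=look('a2.png',['plate_green'])
circ(s,st,(.445,.057),.031,.038,'c_a2.png')
```

```text
clock 16.5 tcp [0.4445 0.057  0.1583] q [ 0.0003  1.     -0.0004 -0.0009] F [ 0.397   0.5215 -1.0206] op 0.997
plate_green [([0.4446, 0.0582, 0.0266], 0.55)]
circle c [0.4442 0.0582] r 0.0315 score 412.8
```

View pics/a2.png

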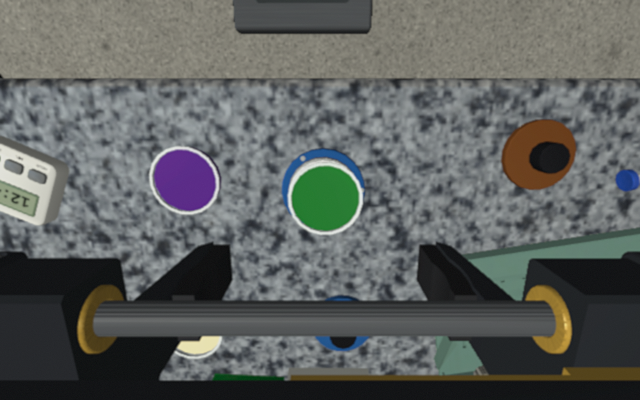

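{"method": "carry_out", "body": {"commands": [[-0.141, -0.135, 0, 0, 0, 0], [-0.141, -0.135, 0, 0, 0, 0], [-0.141, -0.135, 0, 0, 0, 0], [-0.141, -0.135, 0, 0, 0, 0], [-0.141, -0.135, 0, 0, 0, 0], [-0.141, -0.135, 0, 0, 0, 0], [-0.141, -0.135, 0, 0, 0, 0], [-0.141, -0.135, 0, 0, 0, 0], [-0.141, -0.135, 0, 0, 0, 0]]}}

```text
clock: 17.5
tool_pos: [0.5854, -0.0764, 0.1593]
eef_rot: [-0.001, 1.0, 0.0, -0.0]
contact_force: [-0.3, 0.3, -0.3]
opening: 0.996
```

Run:
```python
from h import *
st,s=look('w_cream.png',['plate_cream'])
circ(s,st,(.5855,-.0775),.031,.013,'c_cream.png')
```

```text
clock 17.5 tcp [ 0.5854 -0.0764  0.1593] q [-0.0009  1.      0.     -0.0003] F [-0.2608  0.3438 -0.3283] op 0.996
plate_cream [([0.5857, -0.0771, -0.0003], 0.8)]
circle c [ 0.5887 -0.0747] r 0.0307 score 449.9
```

View pics/w_cream.png

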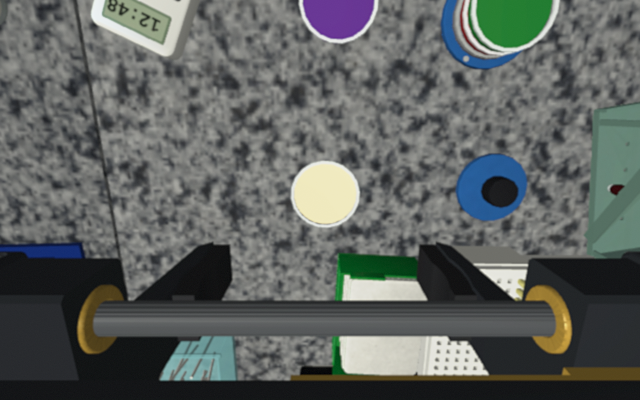

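View pics/c_cream.png

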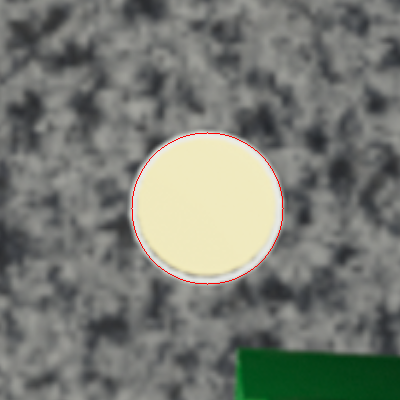

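{"method": "carry_out", "body": {"commands": [[-0.002, 0.001, 0.05, 0, 0, 0], [-0.002, 0.001, 0.1, 0, 0, 0], [-0.002, 0.001, 0.13, 0, 0, 0], [-0.002, 0.001, 0.146, 0, 0, 0], [-0.002, 0.001, 0.153, 0, 0, 0], [-0.002, 0.001, 0.155, 0, 0, 0], [-0.002, 0.001, 0.155, 0, 0, 0], [-0.002, 0.001, 0.155, 0, 0, 0]]}}

```text
clock: 18.4
tool_pos: [0.5891, -0.0767, 0.0057]
eef_rot: [0.0, 1.0, 0.0, 0.001]
contact_force: [-0.5, 0.6, -1.0]
opening: 1.001
```

{"method": "carry_out", "body": {"commands": [[0, 0, 0, 0, 0, 0], [0, 0, 0, 0, 0, 0], [0, 0, 0, 0, 0, 0], [0, 0, 0, 0, 0, 0], [0, 0, 0, 0, 0, 0], [0, 0, 0, 0, 0, 0], [0, 0, 0, 0, 0, 0], [0, 0, 0, 0, 0, 0]], "fingers": 255, "grip_force": 15}}

```text
clock: 19.2
tool_pos: [0.5882, -0.0767, 0.0044]
eef_rot: [0.0, 1.0, -0.0, 0.0]
contact_force: [-0.8, -0.3, 4.6]
opening: 0.697
```

{"method": "carry_out", "body": {"commands": [[0, 0, -0.03, 0, 0, 0], [0, 0, -0.08, 0, 0, 0], [0, 0, -0.11, 0, 0, 0], [0.143, 0.134, -0.11, 0, 0, 0], [0.143, 0.134, -0.11, 0, 0, 0], [0.143, 0.134, -0.11, 0, 0, 0], [0.143, 0.134, -0.11, 0, 0, 0], [0.143, 0.134, -0.11, 0, 0, 0], [0.143, 0.134, -0.11, 0, 0, 0], [0.143, 0.134, -0.11, 0, 0, 0], [0.143, 0.134, -0.11, 0, 0, 0], [0.143, 0.134, -0.11, 0, 0, 0]]}}

```text
clock: 20.4
tool_pos: [0.4459, 0.0564, 0.114]
eef_rot: [0.002, 1.0, 0.0, 0.0]
contact_force: [0.2, -0.5, -0.6]
opening: 0.695
```

Run:
```python
from h import *
st,s=look('h_c.png')
circ(s,st,st['tool_pos'][:2],.031,st['tool_pos'][2]-.0045+.0155,'c_hc.png')
```

```text
clock 20.4 tcp [0.4459 0.0564 0.114 ] q [0.0017 1.     0.     0.0001] F [ 0.2127 -0.4806 -0.5749] op 0.695
circle c [0.4459 0.0572] r 0.0303 score 441.4
```

View pics/h_c.png

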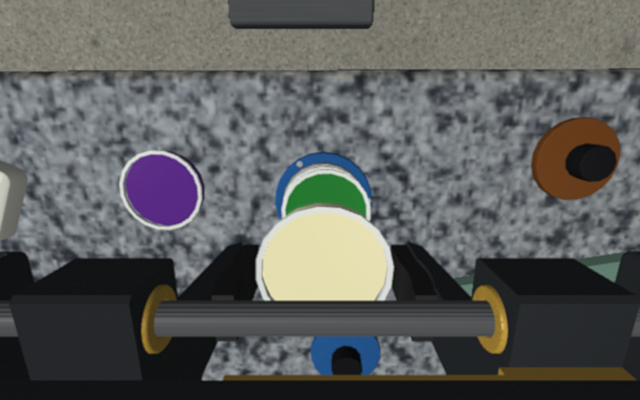

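{"method": "carry_out", "body": {"commands": [[0.001, 0.0005, 0.03, 0, 0, 0], [0.001, 0.0005, 0.048, 0, 0, 0], [0.001, 0.0005, 0.058, 0, 0, 0], [0.001, 0.0005, 0.064, 0, 0, 0], [0.001, 0.0005, 0.068, 0, 0, 0], [0.001, 0.0005, 0.07, 0, 0, 0], [0.001, 0.0005, 0.071, 0, 0, 0], [0.001, 0.0005, 0.0715, 0, 0, 0], [0.001, 0.0005, 0.0715, 0, 0, 0]]}}

```text
clock: 21.35
tool_pos: [0.4443, 0.0579, 0.0429]
eef_rot: [0.0, 1.0, 0.0, 0.0]
contact_force: [0.0, 1.0, -0.3]
opening: 0.696
```

Run:
```python
from h import *
st,s=look('p3.png')
```

```text
clock 21.35 tcp [0.4443 0.0579 0.0429] q [0.0004 1.     0.0001 0.0002] F [ 0.0323  1.0171 -0.3364] op 0.696
```

View pics/p3.png

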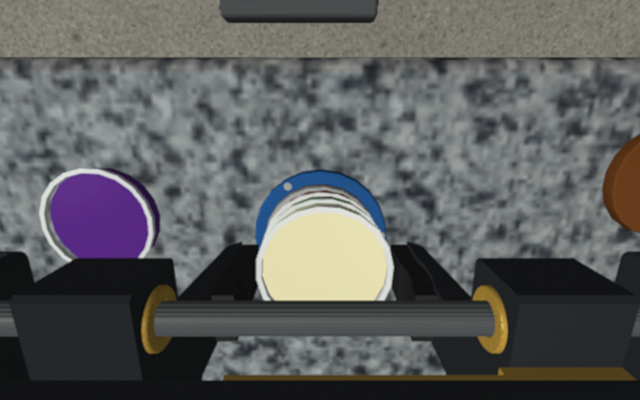

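Cream (325,265) is in line with the stack. I'll set it down, release and rise.

{"method": "carry_out", "body": {"commands": [[0, -0.0005, 0.0005, 0, 0, 0], [0, -0.0005, 0.001, 0, 0, 0]]}}

```text
clock: 21.6
tool_pos: [0.4443, 0.0575, 0.0423]
eef_rot: [0.0, 1.0, 0.0, 0.0]
contact_force: [-0.7, -0.4, 13.5]
opening: 0.696
```

{"method": "carry_out", "body": {"commands": [[0, 0, 0, 0, 0, 0], [0, 0, 0, 0, 0, 0], [0, 0, 0, 0, 0, 0], [0, 0, 0, 0, 0, 0], [0, 0, 0, 0, 0, 0], [0, 0, -0.02, 0, 0, 0], [0, 0, -0.06, 0, 0, 0], [0, 0, -0.1, 0, 0, 0], [0, 0, -0.115, 0, 0, 0], [0, 0, -0.115, 0, 0, 0], [0, 0, -0.115, 0, 0, 0], [0, 0, -0.115, 0, 0, 0]], "fingers": 0}}

```text
clock: 22.8
tool_pos: [0.4434, 0.0571, 0.1556]
eef_rot: [0.0, 1.0, -0.0, -0.001]
contact_force: [-0.2, 0.1, 0.1]
opening: 0.999
```

Run:
```python
from h import *
st,s=look('a3.png',['plate_cream','plate_purple'])
circ(s,st,(.445,.057),.031,.051,'c_a3.png')
circ(s,st,(.4335,-.067),.031,.013,'c_p0.png')
```

```text
clock 22.8 tcp [0.4434 0.0571 0.1556] q [ 0.0003  1.     -0.0004 -0.0011] F [-0.194   0.1185  0.0551] op 0.999
plate_cream [([0.4407, 0.0551, 0.0354], 0.9)]
plate_purple [([0.4363, -0.0639, 0.0006], 0.63)]
circle c [0.4442 0.0582] r 0.0311 score 380.1
circle c [ 0.4351 -0.0662] r 0.0307 score 382.1
```

View pics/a3.png

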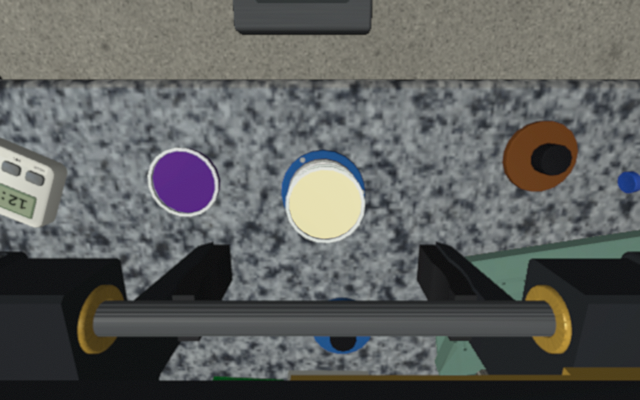

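{"method": "carry_out", "body": {"commands": [[0.008, -0.123, 0, 0, 0, 0], [0.008, -0.123, 0, 0, 0, 0], [0.008, -0.123, 0, 0, 0, 0], [0.008, -0.123, 0, 0, 0, 0], [0.008, -0.123, 0, 0, 0, 0], [0.008, -0.123, 0, 0, 0, 0], [0.008, -0.123, 0, 0, 0, 0]]}}

```text
clock: 23.65
tool_pos: [0.4363, -0.0639, 0.1567]
eef_rot: [-0.001, 1.0, 0.0, 0.0]
contact_force: [0.7, 0.0, -0.6]
opening: 1.0
```

Run:
```python
from h import *
st,s=look('w_purp.png',['plate_purple'])
circ(s,st,(.435,-.066),.031,.013,'c_purp.png')
```

```text
clock 23.65 tcp [ 0.4363 -0.0639  0.1567] q [-0.0011  1.      0.0005  0.0002] F [ 0.7263  0.033  -0.5917] op 1.0
plate_purple [([0.4333, -0.0678, 0.0013], 0.84)]
circle c [ 0.435  -0.0648] r 0.0311 score 362.3
```

View pics/w_purp.png

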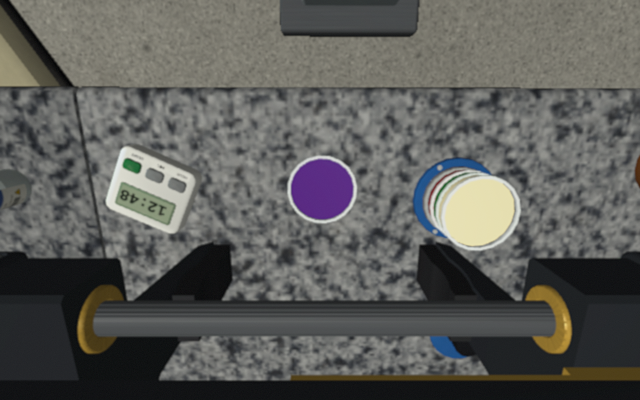

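View pics/c_purp.png

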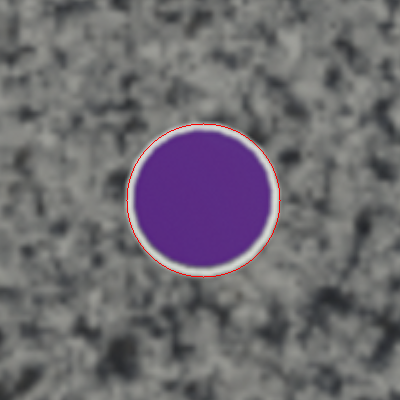

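{"method": "carry_out", "body": {"commands": [[0.0005, 0, 0.05, 0, 0, 0], [0.0005, 0, 0.1, 0, 0, 0], [0.0005, 0, 0.13, 0, 0, 0], [0.0005, 0, 0.144, 0, 0, 0], [0.0005, 0, 0.15, 0, 0, 0], [0.0005, 0, 0.152, 0, 0, 0], [0.0005, 0, 0.152, 0, 0, 0], [0.0005, 0, 0.152, 0, 0, 0]]}}

```text
clock: 24.55
tool_pos: [0.4359, -0.0654, 0.0053]
eef_rot: [0.0, 1.0, 0.0, 0.0]
contact_force: [-0.3, -0.4, 0.6]
opening: 0.999
```

{"method": "carry_out", "body": {"commands": [[0, 0, 0, 0, 0, 0], [0, 0, 0, 0, 0, 0], [0, 0, 0, 0, 0, 0], [0, 0, 0, 0, 0, 0], [0, 0, 0, 0, 0, 0], [0, 0, 0, 0, 0, 0], [0, 0, 0, 0, 0, 0], [0, 0, 0, 0, 0, 0]], "fingers": 255, "grip_force": 15}}

```text
clock: 25.35
tool_pos: [0.4357, -0.0656, 0.0049]
eef_rot: [0.0, 1.0, -0.0, 0.0]
contact_force: [0.9, -0.5, 6.1]
opening: 0.7
```

{"method": "carry_out", "body": {"commands": [[0, 0, -0.03, 0, 0, 0], [0, 0, -0.08, 0, 0, 0], [0, 0, -0.11, 0, 0, 0], [0, 0, -0.11, 0, 0, 0], [-0.009, 0.123, -0.11, 0, 0, 0], [-0.009, 0.123, -0.11, 0, 0, 0], [-0.009, 0.123, -0.11, 0, 0, 0], [-0.009, 0.123, -0.11, 0, 0, 0], [-0.009, 0.123, -0.11, 0, 0, 0], [-0.009, 0.123, -0.11, 0, 0, 0], [-0.009, 0.123, -0.11, 0, 0, 0]]}}

```text
clock: 26.45
tool_pos: [0.4442, 0.0558, 0.1145]
eef_rot: [0.001, 1.0, -0.001, -0.0]
contact_force: [-0.1, -0.4, -0.1]
opening: 0.7
```

Run:
```python
from h import *
st,s=look('h_p.png')
circ(s,st,st['tool_pos'][:2],.031,st['tool_pos'][2]-.0045+.0155,'c_hp.png')
```

```text
clock 26.45 tcp [0.4442 0.0558 0.1145] q [ 0.0015  1.     -0.0006 -0.0005] F [-0.1246 -0.4051 -0.0591] op 0.7
circle c [0.4426 0.0566] r 0.0303 score 278.6
```

View pics/h_p.png

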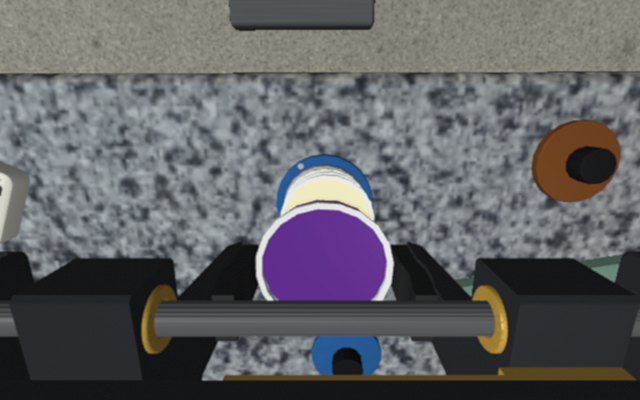

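{"method": "carry_out", "body": {"commands": [[-0.001, 0.001, 0.025, 0, 0, 0], [-0.001, 0.001, 0.04, 0, 0, 0], [-0.001, 0.001, 0.048, 0, 0, 0], [-0.001, 0.001, 0.053, 0, 0, 0], [-0.001, 0.001, 0.056, 0, 0, 0], [-0.001, 0.001, 0.0575, 0, 0, 0], [-0.001, 0.001, 0.058, 0, 0, 0], [-0.001, 0.001, 0.0585, 0, 0, 0], [-0.001, 0.001, 0.0585, 0, 0, 0]]}}

```text
clock: 27.4
tool_pos: [0.4457, 0.0584, 0.0564]
eef_rot: [0.0, 1.0, 0.0, 0.0]
contact_force: [0.4, -0.9, -0.5]
opening: 0.699
```

Run:
```python
from h import *
st,s=look('p4.png')
```

```text
clock 27.4 tcp [0.4457 0.0584 0.0564] q [0.0004 1.     0.0001 0.0002] F [ 0.4205 -0.9277 -0.5294] op 0.699
```

View pics/p4.png

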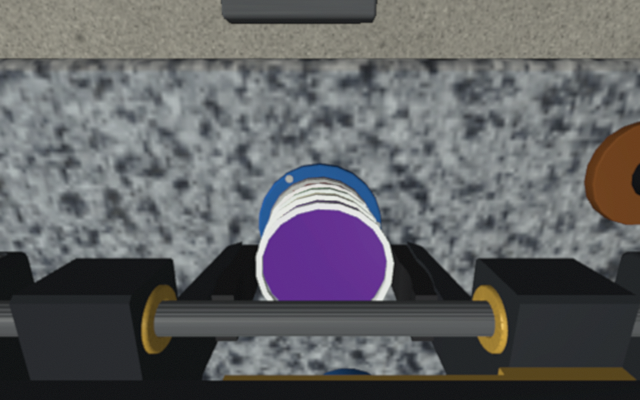

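Purple (325,263) is lined up with the stack. I'll lower it, release and rise.

{"method": "carry_out", "body": {"commands": [[0, -0.001, 0.0005, 0, 0, 0], [0, -0.001, 0.001, 0, 0, 0]]}}

```text
clock: 27.65
tool_pos: [0.4458, 0.0578, 0.0559]
eef_rot: [0.0, 1.0, 0.0, 0.001]
contact_force: [-1.2, 1.2, 14.1]
opening: 0.702
```

{"method": "carry_out", "body": {"commands": [[0, 0, 0, 0, 0, 0], [0, 0, 0, 0, 0, 0], [0, 0, 0, 0, 0, 0], [0, 0, 0, 0, 0, 0], [0, 0, 0, 0, 0, 0], [0, 0, -0.02, 0, 0, 0], [0, 0, -0.06, 0, 0, 0], [0, 0, -0.1, 0, 0, 0], [0, 0, -0.12, 0, 0, 0], [0, 0, -0.12, 0, 0, 0], [0, 0, -0.12, 0, 0, 0], [0, 0, -0.12, 0, 0, 0]], "fingers": 0}}

```text
clock: 28.85
tool_pos: [0.4449, 0.057, 0.1741]
eef_rot: [0.0, 1.0, -0.0, -0.001]
contact_force: [-0.8, 0.5, 0.0]
opening: 1.001
```

Run:
```python
from h import *
st,s=look('a4.png',['plate_purple'])
circ(s,st,(.445,.057),.031,.064,'c_a4.png')
```

```text
clock 28.85 tcp [0.4449 0.057  0.1741] q [ 0.0003  1.     -0.0004 -0.0011] F [-0.7934  0.4693  0.0475] op 1.001
plate_purple [([0.4448, 0.0555, 0.0485], 0.62)]
circle c [0.4446 0.0586] r 0.0311 score 334.5
```

View pics/a4.png

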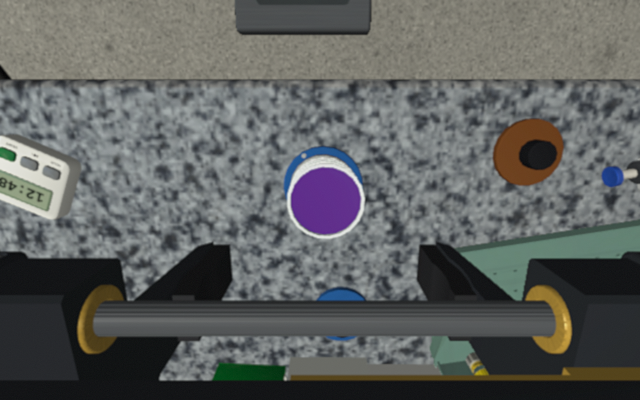

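{"method": "carry_out", "body": {"commands": [[-0.138, 0.016, 0, 0, 0, 0], [-0.138, 0.016, 0, 0, 0, 0], [-0.138, 0.016, 0, 0, 0, 0], [-0.138, 0.016, 0, 0, 0, 0], [-0.138, 0.016, 0, 0, 0, 0], [-0.138, 0.016, 0, 0, 0, 0], [-0.138, 0.016, 0, 0, 0, 0]]}}

```text
clock: 29.65
tool_pos: [0.5821, 0.0732, 0.1749]
eef_rot: [-0.0, 1.0, -0.0, -0.001]
contact_force: [-0.6, -0.5, 0.2]
opening: 0.996
```

Run:
```python
from h import *
st,s=look('w_cap.png',['cap'])
c=circ(s,st,(.583,.073),.031,.011,'c_cap.png')
circ(s,st,c,.013,.030,'c_knob.png')
```

```text
clock 29.65 tcp [0.5821 0.0732 0.1749] q [-0.0003  1.     -0.0005 -0.0008] F [-0.6485 -0.4702  0.1805] op 0.996
cap []
circle c [0.5826 0.0754] r 0.0303 score 178.4
circle c [0.5814 0.0754] r 0.013 score 259.5
```

View pics/w_cap.png

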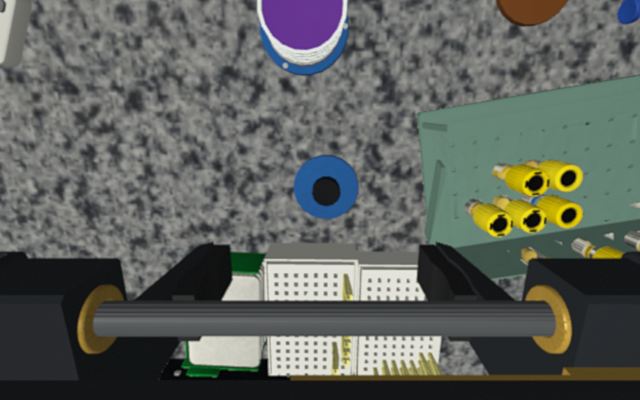

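View pics/c_cap.png

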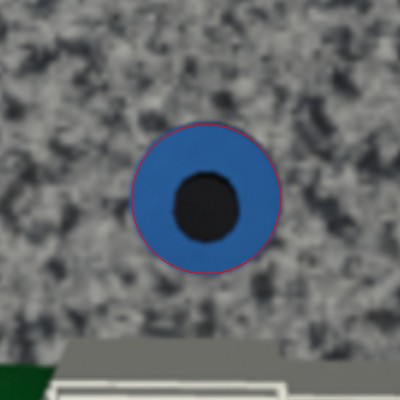

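View pics/c_knob.png

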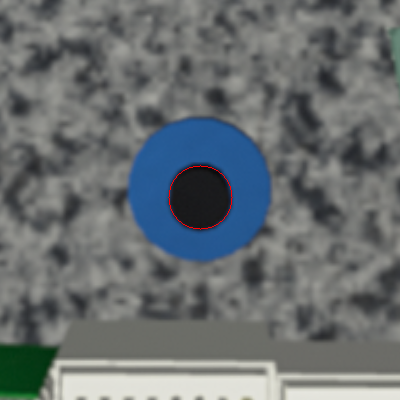

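Run:
```python
from h import *
K=np.array([[364.759,0,320.0317],[0,364.759,199.5511],[0,0,1]]);T=np.array([[ 0.015,-0.9961,0.0868,0.4776],[-0.9999,-0.0147,0.0044,-0.0719],[-0.0031,-0.0869,-0.9962,1.212]])
st=r.get_state(); s=snap('wrist')
def tri(cu,wu):
    uv=np.array([170+cu[0]/2.6,130+cu[1]/2.6,1]); d1=T[:,:3]@np.linalg.inv(K)@uv; o1=T[:,3]
    a=pix2world(s,st,wu,0); b=pix2world(s,st,wu,.1); d2=b-a
    A=np.stack([d1,-d2],1); t=np.linalg.lstsq(A,a-o1,rcond=None)[0]
    print(cu,o1+d1*t[0],a+d2*t[1])
tri((185,172),(497,221));tri((163,174),(530,217));tri((160,195),(533,183))
tri((208,235),(418,115)); tri((200,125),(430,262))
tri((325,128),(268,262)) # tip box white
for z in (0,.03,.06): print(z,pix2world(s,st,(420,113),z),pix2world(s,st,(428,235),z),pix2world(s,st,(447,160),z),pix2world(s,st,(300,262),z),pix2world(s,st,(300,246),z))
```

```text
(185, 172) [0.5771 0.1648 0.1455] [0.5718 0.1687 0.1459]
(163, 174) [0.5755 0.1923 0.1345] [0.5731 0.1937 0.1346]
(160, 195) [0.5518 0.1961 0.1296] [0.554  0.1953 0.1295]
(208, 235) [ 0.5125  0.1808 -0.0811] [ 0.518   0.1821 -0.0807]
(200, 125) [0.6463 0.1717 0.0389] [0.6467 0.1708 0.0388]
(325, 128) [0.6459 0.0161 0.0311] [0.65   0.0214 0.0321]
0 [0.5154 0.1621 0.    ] [0.635  0.1795 0.    ] [0.5587 0.1912 0.    ] [0.6651 0.0488 0.    ] [0.6472 0.0491 0.    ]
0.03 [0.5153 0.1539 0.03  ] [0.6237 0.1696 0.03  ] [0.5545 0.1803 0.03  ] [0.651  0.0512 0.03  ] [0.6348 0.0515 0.03  ]
0.06 [0.5151 0.1457 0.06  ] [0.6124 0.1598 0.06  ] [0.5503 0.1694 0.06  ] [0.6369 0.0535 0.06  ] [0.6223 0.0538 0.06  ]
```

Run:
```python
import cv2
a=cv2.imread('pics/w_cap.png')[90:290,380:640]
b=cv2.imread('pics/side0.png')[130:230,220:380]
cv2.imwrite('pics/ra.png',cv2.resize(a,None,fx=3,fy=3)); cv2.imwrite('pics/rb.png',cv2.resize(b,None,fx=5,fy=5,interpolation=cv2.INTER_CUBIC))
```

```text
(no output)
```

View pics/ra.png

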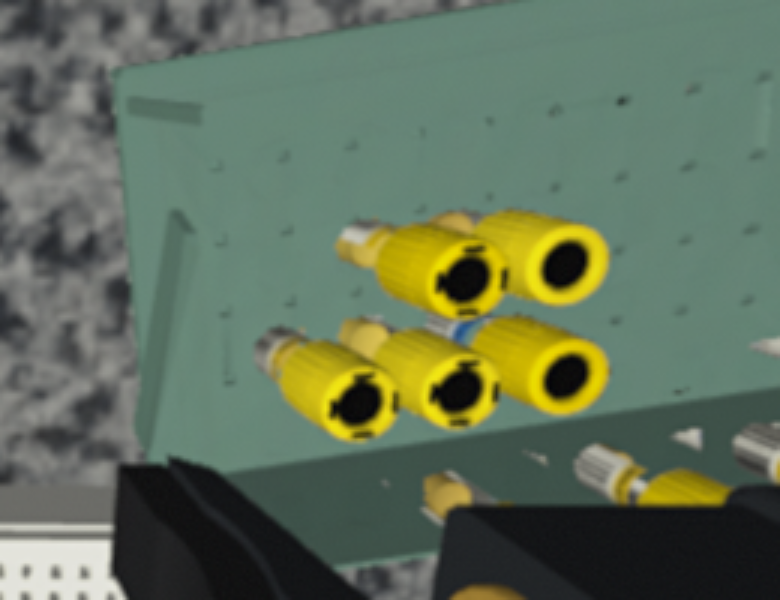

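View pics/rb.png

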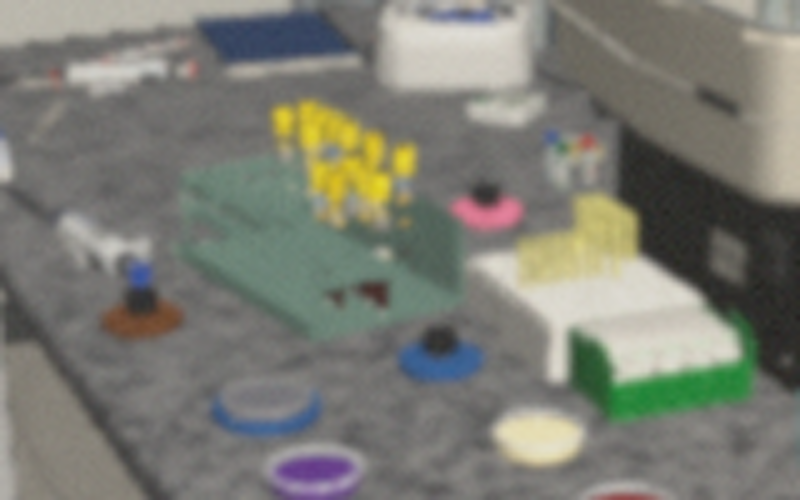

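{"method": "carry_out", "body": {"commands": [[0, 0.002, 0, 0, 0, -60], [0, 0.002, 0, 0, 0, -60], [0, 0.002, 0, 0, 0, -60], [0, 0.002, 0, 0, 0, -60], [0, 0.002, 0, 0, 0, -60], [0, 0.002, 0, 0, 0, -60], [0, 0.002, 0, 0, 0, -60], [0, 0.002, 0, 0, 0, -60], [0, 0.002, 0, 0, 0, -60]], "fingers": 110}}

```text
clock: 30.7
tool_pos: [0.5834, 0.0752, 0.1752]
eef_rot: [-0.498, 0.867, 0.0, -0.0]
contact_force: [-0.1, -0.3, 0.8]
opening: 0.572
```

Run:
```python
from h import *
st,s=look('w_cap2.png')
print(st['q'][6],R.from_quat(st['eef_rot']).as_matrix())
c=circ(s,st,(.582,.0754),.031,.011,'c_cap2.png')
circ(s,st,(.582,.0754),.013,.030,'c_knob2.png')
```

```text
clock 30.7 tcp [0.5834 0.0752 0.1752] q [-0.4982  0.8671  0.     -0.0001] F [-0.0688 -0.2925  0.7889] op 0.572
1.6414792832215368 [[-0.5036 -0.8639 -0.0001]
 [-0.8639  0.5036  0.    ]
 [ 0.0001  0.0001 -1.    ]]
circle c [0.5828 0.075 ] r 0.0307 score 178.8
circle c [0.582  0.0742] r 0.013 score 255.1
```

View pics/w_cap2.png

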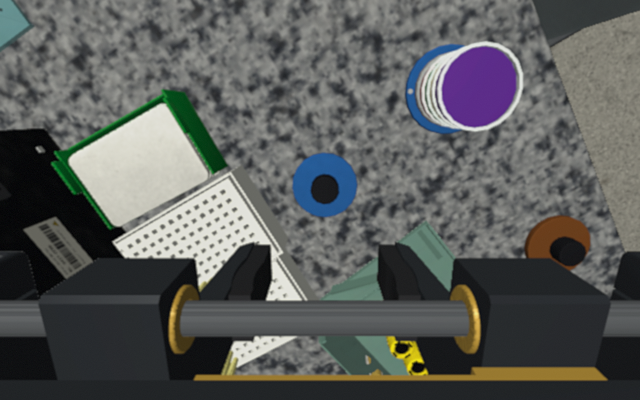

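View pics/c_knob2.png

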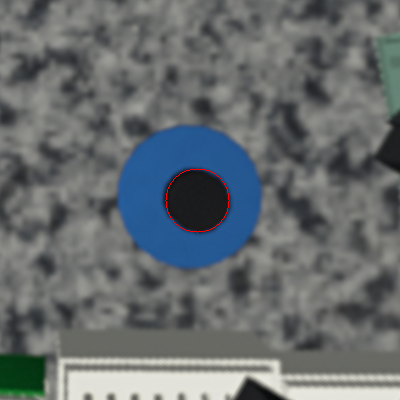

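Run:
```python
from h import *
i=cv2.imread('pics/w_cap.png')[240:380,180:460]; cv2.imwrite('pics/comb.png',cv2.resize(i,None,fx=2.8,fy=2.8))
st=dict(tool_pos=np.array([.5821,.0732,.1749]),eef_rot=np.array([-.0003,1,-.0005,-.0008]))
s=snap('wrist')
for p in [(347,272),(347,298),(335,350),(268,262),(355,262),(240,255)]:
  for z in (.04,.07,.09): print(p,z,(pix2world(s,st,p,z)-[.582,.075,0])@np.array([[-.5,-.866,0],[-.866,.5,0],[0,0,1]]).T)
```

```text
(347, 272) 0.04 [-0.0538 -0.0541  0.04  ]
(347, 272) 0.07 [-0.0443 -0.0421  0.07  ]
(347, 272) 0.09 [-0.038  -0.0341  0.09  ]
(347, 298) 0.04 [-0.0677 -0.077   0.04  ]
(347, 298) 0.07 [-0.0567 -0.0626  0.07  ]
(347, 298) 0.09 [-0.0494 -0.053   0.09  ]
(335, 350) 0.04 [-0.0872 -0.1322  0.04  ]
(335, 350) 0.07 [-0.0741 -0.1119  0.07  ]
(335, 350) 0.09 [-0.0654 -0.0983  0.09  ]
(268, 262) 0.04 [ 0.0135 -0.0816  0.04  ]
(268, 262) 0.07 [ 0.0158 -0.0667  0.07  ]
(268, 262) 0.09 [ 0.0173 -0.0567  0.09  ]
(355, 262) 0.04 [-0.0549 -0.0419  0.04  ]
(355, 262) 0.07 [-0.0453 -0.0312  0.07  ]
(355, 262) 0.09 [-0.0389 -0.0241  0.09  ]
(240, 255) 0.04 [ 0.0386 -0.0882  0.04  ]
(240, 255) 0.07 [ 0.0382 -0.0726  0.07  ]
(240, 255) 0.09 [ 0.038  -0.0622  0.09  ]
```

View pics/comb.png

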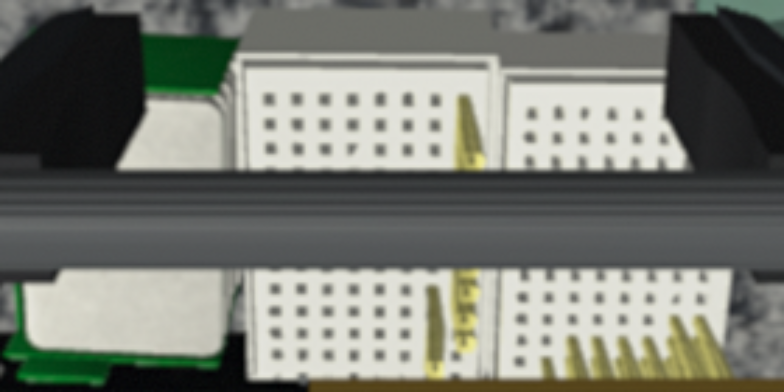

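{"method": "carry_out", "body": {"commands": [[0.001, 0.001, 0.04, 0, 0, 0], [0.001, 0.001, 0.075, 0, 0, 0], [0.001, 0.001, 0.1, 0, 0, 0], [0.001, 0.001, 0.12, 0, 0, 0], [0.001, 0.001, 0.135, 0, 0, 0], [0.001, 0.001, 0.147, 0, 0, 0], [0.001, 0.001, 0.155, 0, 0, 0], [0.001, 0.001, 0.158, 0, 0, 0], [0.001, 0.001, 0.159, 0, 0, 0], [0.001, 0.001, 0.159, 0, 0, 0]]}}

```text
clock: 31.8
tool_pos: [0.5826, 0.0751, 0.0167]
eef_rot: [-0.5, 0.866, -0.0, 0.0]
contact_force: [0.0, -0.6, 0.4]
opening: 0.566
```

{"method": "carry_out", "body": {"commands": [[0, 0, 0, 0, 0, 0], [0, 0, 0, 0, 0, 0], [0, 0, 0, 0, 0, 0], [0, 0, 0, 0, 0, 0], [0, 0, 0, 0, 0, 0], [0, 0, 0, 0, 0, 0], [0, 0, 0, 0, 0, 0], [0, 0, 0, 0, 0, 0]], "fingers": 255, "grip_force": 20}}

```text
clock: 32.6
tool_pos: [0.5825, 0.075, 0.0165]
eef_rot: [-0.5, 0.866, -0.0, 0.0]
contact_force: [-0.5, -1.0, 3.1]
opening: 0.281
```

Run:
```python
from h import *
st,s=look('g5.png')
```

```text
clock 32.6 tcp [0.5825 0.075  0.0165] q [-0.4997  0.8662 -0.0001  0.0002] F [-0.541  -0.9998  3.0785] op 0.281
```

View pics/g5.png

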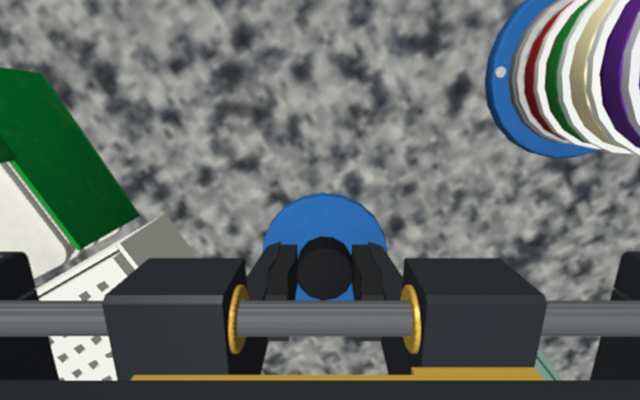

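{"method": "carry_out", "body": {"commands": [[0, 0, -0.03, 0, 0, 0], [0, 0, -0.07, 0, 0, 0], [0, 0, -0.12, 0, 0, 0], [0, 0, -0.12, 0, 0, 0], [0.0837, 0.1105, -0.12, 0, 0, 0], [0.0837, 0.1105, -0.12, 0, 0, 0], [0.0837, 0.1105, -0.12, 0, 0, 0], [0.0837, 0.1105, -0.12, 0, 0, 0], [0.0837, 0.1105, -0.12, 0, 0, 0], [0.0837, 0.1105, -0.12, 0, 0, 0], [0.0837, 0.1105, -0.12, 0, 0, 0]]}}

```text
clock: 33.75
tool_pos: [0.4461, 0.0583, 0.136]
eef_rot: [-0.499, 0.866, 0.0, 0.001]
contact_force: [-0.2, 1.0, -0.9]
opening: 0.286
```

Run:
```python
from h import *
st,s=look('h_cap.png')
circ(s,st,st['tool_pos'][:2],.031,st['tool_pos'][2]-.0165+.011,'c_hcap.png')
circ(s,st,st['tool_pos'][:2],.013,st['tool_pos'][2]-.0165+.030,'c_hk.png')
```

```text
clock 33.75 tcp [0.4461 0.0583 0.136 ] q [-0.4992  0.8665  0.0003  0.0007] F [-0.1706  0.9737 -0.9159] op 0.286
circle c [0.4449 0.0571] r 0.0299 score 113.2
circle c [0.4449 0.0563] r 0.0134 score 150.2
```

View pics/h_cap.png

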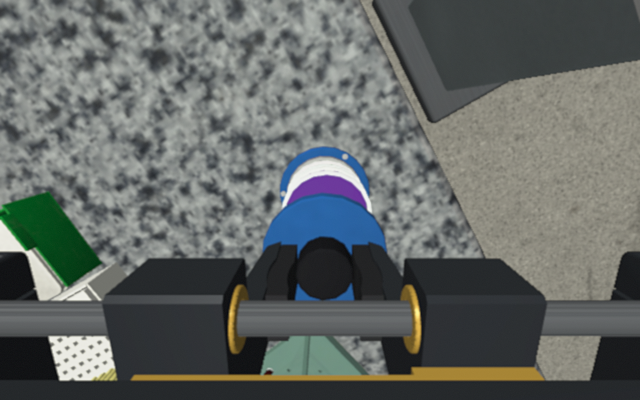

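View pics/c_hcap.png

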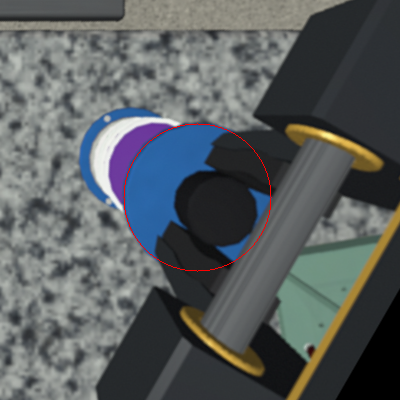

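{"method": "carry_out", "body": {"commands": [[-0.0005, 0.0005, 0.025, 0, 0, 0], [-0.0005, 0.0005, 0.04, 0, 0, 0], [-0.0005, 0.0005, 0.047, 0, 0, 0], [-0.0005, 0.0005, 0.051, 0, 0, 0], [-0.0005, 0.0005, 0.0535, 0, 0, 0], [-0.0005, 0.0005, 0.0545, 0, 0, 0], [-0.0005, 0.0005, 0.055, 0, 0, 0], [-0.0005, 0.0005, 0.0555, 0, 0, 0], [-0.0005, 0.0005, 0.0555, 0, 0, 0]]}}

```text
clock: 34.7
tool_pos: [0.4447, 0.0585, 0.0809]
eef_rot: [-0.5, 0.866, -0.0, 0.0]
contact_force: [-0.1, 0.4, -1.3]
opening: 0.284
```

Run:
```python
from h import *
st,s=look('p5.png')
```

```text
clock 34.7 tcp [0.4447 0.0585 0.0809] q [-0.4997  0.8662 -0.      0.0002] F [-0.0868  0.3799 -1.322 ] op 0.284
```

View pics/p5.png

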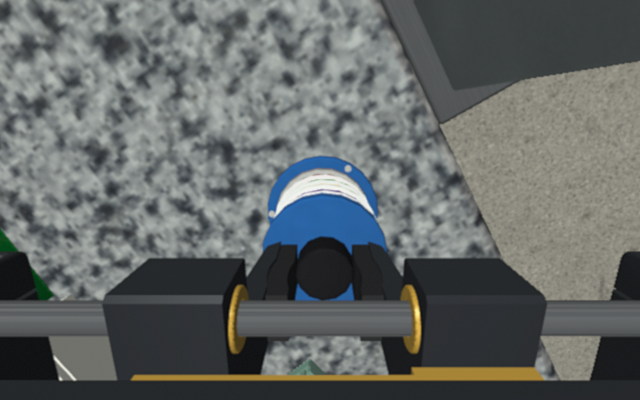

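{"method": "carry_out", "body": {"commands": [[0, 0, 0.0005, 0, 0, 0], [0, 0, 0.001, 0, 0, 0]]}}

```text
clock: 34.95
tool_pos: [0.4447, 0.0586, 0.0803]
eef_rot: [-0.5, 0.866, -0.0, 0.0]
contact_force: [-0.7, -1.2, 12.9]
opening: 0.289
```

{"method": "carry_out", "body": {"commands": [[0, 0, 0, 0, 0, 0], [0, 0, 0, 0, 0, 0], [0, 0, 0, 0, 0, 0], [0, 0, 0, 0, 0, 0], [0, 0, 0, 0, 0, 0], [0, 0, -0.02, 0, 0, 0], [0, 0, -0.05, 0, 0, 0], [0, 0, -0.09, 0, 0, 0], [0, 0, -0.11, 0, 0, 0], [0, 0, -0.11, 0, 0, 0], [0, 0, -0.11, 0, 0, 0], [0, 0, -0.11, 0, 0, 0]], "fingers": 60}}

```text
clock: 36.15
tool_pos: [0.4439, 0.058, 0.1886]
eef_rot: [-0.5, 0.866, 0.0, -0.001]
contact_force: [0.2, -0.1, -0.8]
opening: 0.767
```

Run:
```python
from h import *
st,s=look('a5.png',['cap'])
circ(s,st,(.445,.058),.031,.075,'c_a5.png')
circ(s,st,(.445,.058),.013,.094,'c_a5k.png')
t=snap('side','side9.png');t2=snap('top','top9.png')
for n in ['timer','white_cap_bottle']: print(n,[np.round(d['xyz'],3) for d in r.spot_point(t2,n)])
cv2.imwrite('pics/s9c.png',cv2.resize(t['img'][180:260,230:350],None,fx=6,fy=6,interpolation=cv2.INTER_CUBIC))
```

```text
clock 36.15 tcp [0.4439 0.058  0.1886] q [-0.4997  0.8662  0.0002 -0.001 ] F [ 0.1577 -0.1483 -0.8335] op 0.767
cap [([0.4454, 0.0584, 0.0656], 0.75)]
circle c [0.4446 0.0588] r 0.0303 score 215.5
circle c [0.4438 0.0576] r 0.013 score 268.1
timer [array([ 0.432, -0.216,  0.002])]
white_cap_bottle [array([ 0.435, -0.348,  0.003])]
```

View pics/a5.png

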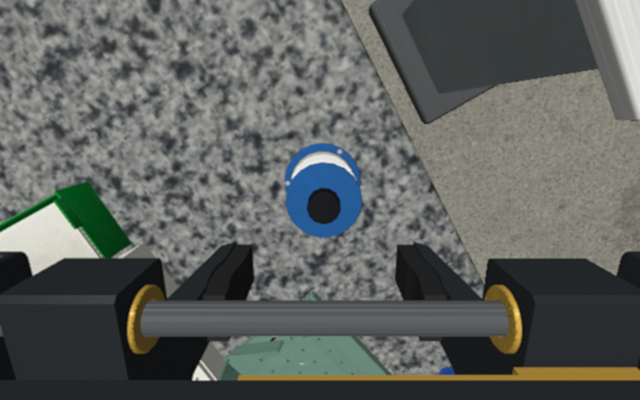

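View pics/s9c.png

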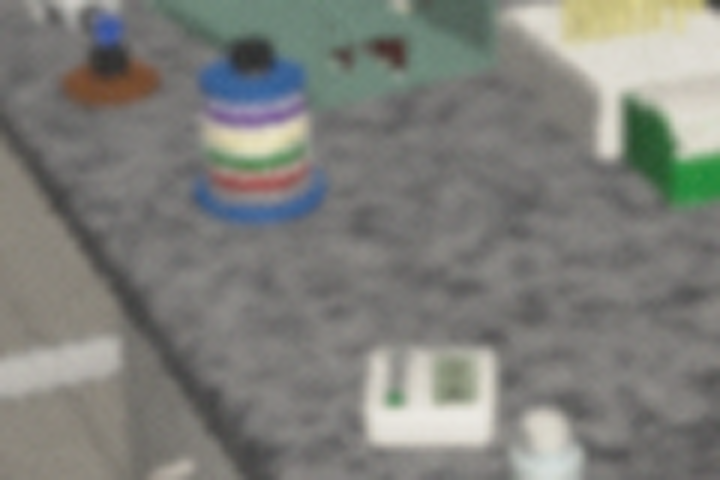

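The side view shows a straight, level stack with blue, red, green, cream, purple and cap from the bottom up. The timer and bottle haven't moved, so I'm handing in.

Run:
```python
from plant import r
print(r.finish_job())
```

```text
the job is handed in; nothing more can be done
None
```

I stacked red, green, cream and purple on the blue base in that order, put the blue cap on top, and handed the job in at about 36 s on the robot's clock. `finish_job` gives no verdict, so whether it passed is not confirmed.

**Alignment:** each piece, measured in the wrist camera after release, lay within about 2 mm sideways of the one below.

**Height and level:** the side view shows a straight, level stack with the pieces in the right order. The height when each piece touched down, and the found cap origin (z 0.066 m against 0.064 m expected), fit a fully seated stack. I judged level by eye and did not measure it.

**Bystanders:** the timer and the bottle are within 4 mm of where they started, which is the accuracy of the measurement. I did not touch the look-alikes.

**Other readings:**
- Setting the green plate down pressed with about 22 N; cream, purple and the cap pressed with about 13–14 N, and red with about 1 N.
- After red was placed, a circle fit on the base flange came out about 6 mm off because the plate partly hid it. I used the earlier clear view of the base instead.
- The network did not find the cap in one view, so I used the circle fit there.

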